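# Peel the stuck cover tray off and hold it over the banding wheel

### The arm

A 7-joint arm with a two-finger parallel gripper is mounted at the origin on the work surface. World frame = base frame: x ahead of the robot, y to its left, z up, the work surface at z = 0. Lengths are in m, angles in rad, forces in N, time in s.
With the tool pointing down it reaches from about 0.4 to 0.85 m from the base axis. Payload 4.5 kg.
Tool frame: the origin (TCP) lies at the very end of the fingers, on their centre line; the grasp point (between the pads) lies 19 mm behind it; z points along the fingers, y is the line along which they close (so a half turn about z gives the same grasp; the last joint's range is limited). The gripper opens to 88 mm and grips with 3 to 60 N. Pads are 18 mm wide; open, the fingers measure 123 mm over their backs; the gripper's body (75 mm by 187 mm) begins 45 mm behind the grasp point.
Start: joints at [1.378, 0.689, -0.195, 1.565, 0.157, 0.902, -0.215], TCP at [0.141, -0.609, 0.204] pointing down, gripper open.
Joint ranges: [-3.01, 3.01], [-0.46, 2.08], [-1.47, 1.51], [0.13, 2.56], [-1, 4.14], [0.04, 2.09], [-2.66, 2.66]. Speed limits (rad/s): [2.57, 2.57, 3.14, 3.14, 3.14, 3.14, 3.14].

### API

Orientations are given as a unit quaternion [x, y, z, w].
In Python, from plant import r, optics gives the robot as it stands.
- The arm moves only by the tool servo_tool, never from a script. Its arguments are lists of equal length, an entry for each row: "translation": the shift along the tool's x, y, z in m, a list of three; "turn": the turn, a rotation vector about the tool's x, y, z in rad, a list of three. In form: {"translation": [[dx, dy, dz], ...], "turn": [[rx, ry, rz], ...]}. A call has 1 to 10 rows; each row shifts and turns the commanded pose from where the row before left it, along the tool's axes as they then stand; what a row does not reach is not made up. A row lasts 1/8 s, in which the tool goes at most 62.5 mm and 10.7 degrees, less where a joint would pass 70% of its speed; a pose out of reach is approached as far as the arm can. A call is refused whole if a number of a shift passes 0.0625 or a number of a turn 0.188, either way. A call with a gripper value outside its range is refused whole. "grip" is the opening, from 0 (shut) to 1 (fully open), set as the call begins (left out, the last holds). The fingers move at their own pace and stop on an object; "grip_force" is the grip in N (left out, the last holds). Time passes only in rows, so rows that do not move let the fingers close. It gives the time, the measured TCP pose, the force, the opening and the grip force at its end, in the units of the state.
- r.get_state(): the state, without advancing time (a new reading comes with each control period).
- optics.snapshot(name): name is "side" or "top"; returns a dict with "img" (420x560x3 uint8, red, green, blue), "z_map" (420x560 float32, m along the optical axis (not along the pixel's ray), 0 where there is no reading), "mtx" (3x3 intrinsics, pixels), "R" (3x3) and "t" (3): a world point X has camera coordinates R X + t. Camera axes: x right, y down, z forward; pixel columns grow to the right and rows downward; lengths in m; the calibration is good to about 2 mm. A picture is of the moment at which its call begins.
- r.finish_job(): hands the job in; it is judged then, once.
The state is a dict: "clock": time; "q": joint angles; "qd": joint speeds; "joint_torque": joint torques, N m; "tool_pos": TCP position; "eef_rot": TCP orientation; "contact_force": force on the tool from outside, world axes, zero at the start; "moment": the same for the moment, N m; "opening": opening from 0.0 (shut) to 1.0 (fully open); "finger_force": force on a finger pad.
Only numpy, scipy, OpenCV 4.12 (cv2) and the standard library are available. Lean on these libraries where they do the work, as an engineer would, in place of code of your own. Each camera call takes 0.05 s, during which the arm holds its last target. There are 200 camera calls.

### The job

The blue cover tray is stuck tight on top of the nested stack of palette trays: pinch its orange pull tab gently (grip below 45 N, or it cracks) and peel it off by lifting the tab corner well up first, while the opposite corner still rests on the stack, so that the rest of the stack stays where it is. Then bring the tray over the middle of the wooden banding wheel and finish still holding it there by its tab, level and still, with its underside at least 5 cm clear above the wheel; do not put it down or let go, and leave the paint pots and other things alone.

Things in the scene. Friction and masses are not known exactly. Their poses are not given: they have to be found in the camera images.
- cover: Cover tray, the top one of the stack: blue square formed tray, 140 x 140 mm, 18 mm high, about 100 g. Origin: centre of its underside, z up; starts nested, 32 mm above the stack's origin. Rim 22 mm wide, 5 mm thick (top 18 mm above origin) around a well tapering to a 78 mm square floor. Body x and y run along the square's diagonals (corners 99 mm out); the tab is at the -x corner.
- tab (a point): Grip point in the orange pull tab, an upright plate on the cover's rim at its -x corner: 6 mm thick (along body x, the diagonal), 26 mm wide, rising 28 mm above the rim's top, mid-plane 80 mm from the centre. Point: 36 mm above the cover's origin, 18 mm above the rim's top, 10 mm below the tab's top. Pinch from above along the diagonal. Cracks if gripped with over 45 N; 25 N holds.
- tab_corner (a point): Underside of the cover's rim at the tab's corner, 90 mm from the centre along the cover's -x, 13 mm above its origin. The tray sticks: four sprung rubber lugs of the stack press on the middles of its sides and drag on its rim with roughly 2 N each over the first 6 mm of lift, then let go. Peeling this corner up takes about 5 N at the tab, pulling all four at once about 10 N.
- far_corner (a point): Underside of the cover's rim at the corner opposite the tab, 90 mm from the centre along the cover's +x, 13 mm above its origin. The peel turns the tray up about this point: a pinched tab does not swivel in the fingers, so the hand tilts with the tray (after 0.2 rad all lugs are free).
- stack: Rest of the stack: four white and grey trays of the same shape, stuck together in a wooden caddy: a square foot (180 x 180 x 12 mm) with a post (53 mm high) and a black sprung lug at the middle of each side; loose on the table, 1.2 kg in all. Origin: centre of the foot's underside, axes along the diagonals like the cover's. Top rim surface 45 mm above the origin.
- wheel: Wooden banding wheel (turntable for painting), fixed: a pale round board 220 mm across and 20 mm thick on a wooden spool. Origin on the table under its axis.
- wheel_top (a point): Centre of the top face of the wheel's board, 78 mm above the table.
- pot_blue: Bystander: blue paint pot, 58 mm wide, 50 mm high, loose. Origin: centre of its underside.
- pot_yellow: Bystander: yellow paint pot, 58 mm wide, 50 mm high, loose. Origin: centre of its underside.
- pot_black: Bystander: black paint pot, 58 mm wide, 50 mm high, loose. Origin: centre of its underside.
- bowl: Bystander: blue ceramic bowl, 120 mm wide, 60 mm high, loose. Origin: centre of its underside.
- jug: Bystander: white jug with a handle, 90 mm wide, 110 mm high, loose. Origin: centre of its underside.
- plate: Bystander: white plate, 180 mm wide, 22 mm high, loose. Origin: centre of its underside.
- brush: Bystander: paint brush, lying on the table, loose. Origin: in the brush.
Things that resemble listed ones, but are neither listed nor needed, are in the scene too. Of the things like the cover, leave any that is red; of the rest the larger one is meant. Leave any green look-alike of the wheel alone.

How it is judged:
On the way, in this order (a step that is already met when the one before it is completed fails the run):
1. the tab corner is lifted at least 12 mm off the stack while the opposite corner is still down (within 6 mm) (z of tab_corner in the frame of stack above 0.057 m and z of far_corner in the frame of stack below 0.051 m), for 0.05 s.
2. the cover tray is wholly off: both corners more than 30 mm above the stack (z of each of tab_corner, far_corner in the frame of stack above 0.075 m), for 0.1 s.
At the end, for the whole second after the job is handed in: The fingers hold the cover tray, its centre within 50 mm (horizontally) of the wheel's axis, its underside more than 45 mm above the board, level within 0.25 rad (14 degrees), still, touching neither wheel nor stack; the rest of the stack is upright within 25 mm of where it stood (horizontal distance between cover and wheel_top below 0.05 m and z of each of cover, tab_corner, far_corner in the frame of wheel_top above 0.045 m and angle between cover's own z axis and vertical below 0.25 rad and linear speed of cover below 0.03 m/s and contact force between the fingers and cover above 2 N and contact force between cover and wheel below 0.1 N and contact force between cover and stack below 0.1 N and distance of stack from where it was at the start of the episode below 0.025 m and angle between stack's own z axis and vertical below 0.08 rad); the arm keeps its last pose, push and grip.
It fails at once if the tray is squeezed with more than 100 N by the fingers (both added) (contact force between the fingers and cover above 100 N).
It fails at once if the rest of the stack is dragged, lifted or tipped (distance of stack from where it was at the start of the episode above 0.025 m or angle between stack's own z axis and vertical above 0.12 rad).
It fails at once if a bystander is moved by more than 30 mm (distance of any of pot_blue, pot_yellow, pot_black, bowl, jug, plate, brush from where it was at the start of the episode above 0.03 m).
It also fails if it takes over 40 s, if anything falls off the work surface, if the arm or the gripper's body presses on something with over 40 N, if the wrist force passes 120 N, or if a joint passes its speed limit or range.

## Working session

There is one attempt and no reset: what is moved stays moved. The work goes in short steps, Python scripts to look and compute and a tool call to move; the robot and the scene stay as the last step left them, time stands still between calls to the robot, and variables do not carry over. Pictures are saved under pics/ and viewed, at most 10 in all, crops included, and the job is handed in when it is done.

Besides the shell and the picture viewer there is one more tool, called as name(argument=value, ...), one argument or row to a line, values as JSON. servo_tool: Moves the arm, as the interface text tells. Its arguments: {"type":"object","properties":{"translation":{"type":"array"},"turn":{"type":"array"},"grip":{"type":"number"},"grip_force":{"type":"number"}},"required":["translation","turn"]}

```bash
mkdir -p pics; cat > h.py <<'E'
import numpy as np, cv2, pickle
from plant import r, optics
def snap(n,f):
    s=optics.snapshot(n); pickle.dump(s,open(f'{f}.pkl','wb')); cv2.imwrite(f'pics/{f}.png',cv2.resize(s['img'][:,:,::-1],(784,588),interpolation=cv2.INTER_CUBIC)); return s
def w(s,u,v):
    z=s['z_map'][int(round(v)),int(round(u))]; c=np.linalg.inv(s['mtx'])@[u,v,1]*z
    return s['R'].T@(c-s['t'])
E
python3 -c "
from h import *
for n in('top','side'):
    s=snap(n,n+'0');print(n,-s['R'].T@s['t'],s['R'][2])
print(r.get_state())"
```

```text
top [0.32080491 0.00429004 1.38843812] [ 0.16928389  0.02407086 -0.98527334]
side [-0.07721211  0.75065803  0.92780103] [ 0.4811877  -0.58086822 -0.65654437]
{'clock': 0.1, 'q': array([ 1.37778277,  0.68987526, -0.19454398,  1.56620313,  0.15731443,
        0.90251618, -0.21507993]), 'qd': array([ 3.32726528e-04, -3.68562569e-03, -5.90811825e-05, -3.47746649e-03,
        1.27529165e-03,  2.35163737e-05, -1.72916800e-04]), 'joint_torque': array([-2.93393459e-03, -5.28498852e+01, -1.27131063e+00, -1.53837472e+01,
       -5.25373151e-02,  1.97025191e-03,  4.06231413e-05]), 'tool_pos': array([ 0.1403718 , -0.60840843,  0.20291624]), 'eef_rot': array([ 9.93569270e-01,  1.13223049e-01, -1.48877823e-04, -7.90177927e-04]), 'contact_force': array([-0.31035573,  0.25891077, -0.04396045]), 'moment': array([ 0.03162289, -0.01774986, -0.00194075]), 'finger_force': 0.0, 'opening': 0.9998115347116098}
```

View pics/top0.png

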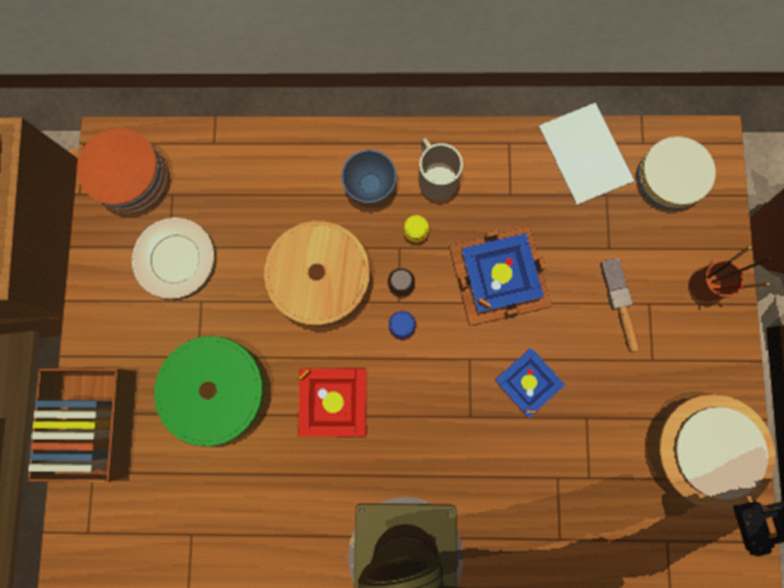

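View pics/side0.png

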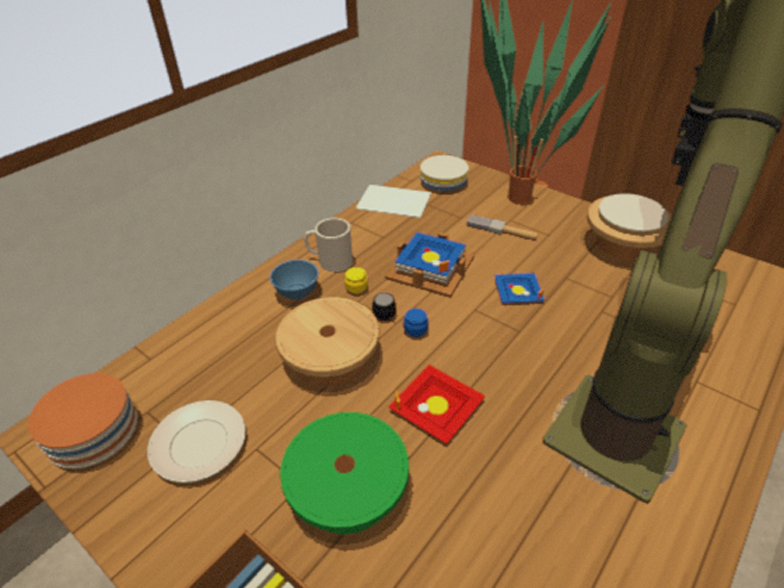

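The top view shows these candidates: a large blue tray in its caddy (502,274) with an orange tab at (484,303), a small blue tray (530,383) and a red tray (332,402). I choose the large blue one. For the wheel I choose the pale one (317,272), not the green one (208,391); the stand with a plate at (720,450) is something else. The side view shows the cover at (431,256), its tab at (445,266) and the wheel at (328,332).

```bash
cat > m.py <<'E'
from h import *
from scipy import ndimage
def cloud(s):
    v,u=np.mgrid[:420,:560]; z=s['z_map']; c=np.stack([u,v,np.ones_like(u)],-1)@np.linalg.inv(s['mtx']).T*z[...,None]
    return (c-s['t'])@s['R']
for n,box,wb in(('top0',(320,160,395,235),(317/1.4,272/1.4)),('side0',(275,160,340,212),(328/1.4,332/1.4))):
    s=pickle.load(open(n+'.pkl','rb')); P=cloud(s); hsv=cv2.cvtColor(s['img'],cv2.COLOR_RGB2HSV)
    m=np.zeros((420,560),bool); m[box[1]:box[3],box[0]:box[2]]=1
    H,S,V=hsv[...,0],hsv[...,1],hsv[...,2]
    b=m&(H>100)&(H<130)&(S>130); q=P[b]
    print(n,'blue n',b.sum(),'z pct',np.percentile(q[:,2],[5,25,50,75,95]).round(4))
    rim=q[(q[:,2]>.055)&(q[:,2]<.075)]
    R=cv2.minAreaRect(q[:,:2].astype(np.float32)); print('rect',R, 'corners',cv2.boxPoints(R).round(4).tolist(), 'rimz',np.median(rim[:,2]))
    o=m&(H>5)&(H<18)&(S>200)&(V>170)&(P[...,2]>.07); print('tab n',o.sum(),P[o].mean(0).round(4),P[o].min(0).round(4),P[o].max(0).round(4),np.argwhere(o).mean(0)*1.4)
    a=(P[...,2]>.07)&(P[...,2]<.085); l,k=ndimage.label(a); i=l[int(wb[1]),int(wb[0])-20]; q=P[l==i]
    (c,rad)=cv2.minEnclosingCircle(q[:,:2].astype(np.float32)); print('wheel',i,c,rad,np.median(q[:,2]),q[:,:2].mean(0))
    cb=s['img'][box[1]:box[3],box[0]:box[2],::-1]; cv2.imwrite(f'pics/{n}c.png',cv2.resize(cb,None,fx=7,fy=7,interpolation=cv2.INTER_CUBIC))
A,B=[cv2.imread(f'pics/{n}c.png') for n in('top0','side0')]
A=cv2.resize(A,(400,400));B=cv2.resize(B,(400,320)); B=cv2.copyMakeBorder(B,0,80,0,0,0); cv2.imwrite('pics/crop.png',np.hstack([A,B]))
E
python3 m.py
```

```text
top0 blue n 1838 z pct [0.0338 0.0394 0.0475 0.0507 0.054 ]
rect ((0.5104923248291016, -0.10632458329200745), (0.17362968623638153, 0.4033859372138977), 36.46323013305664) corners [[0.3208000063896179, 0.00430000014603138], [0.5605000257492065, -0.32010000944137573], [0.7002000212669373, -0.21690000593662262], [0.4603999853134155, 0.10750000178813934]] rimz 0.05594650226233469
tab n 5 [ 0.5099 -0.1564  0.0791] [ 0.5058 -0.1625  0.0715] [ 0.5149 -0.149   0.0845] [302.12 483.84]
wheel 27 (0.5709662437438965, 0.18669119477272034) 0.11045106500387192 0.07833652446619074 [0.56893501 0.18560097]
side0 blue n 695 z pct [0.0325 0.038  0.0459 0.048  0.0501]
rect ((0.5791040062904358, -0.2028389573097229), (0.14133359491825104, 0.1559528261423111), 15.320327758789062) corners [[0.4902999997138977, -0.14630000293254852], [0.5315999984741211, -0.29670000076293945], [0.667900025844574, -0.25940001010894775], [0.6266999840736389, -0.10899999737739563]] rimz nan
tab n 1 [ 0.5121 -0.1498  0.0726] [ 0.5121 -0.1498  0.0726] [ 0.5121 -0.1498  0.0726] [263.2 441. ]
wheel 102 (0.5728805661201477, 0.18967466056346893) 0.11161686480045319 0.07623913035574537 [0.56628795 0.1960705 ]
  return _methods._mean(a, axis=axis, dtype=dtype,
  ret = ret.dtype.type(ret / rcount)
```

View pics/crop.png

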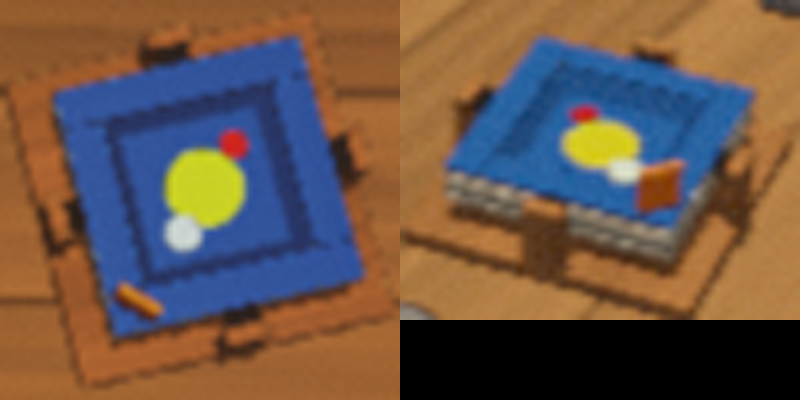

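The crop confirms the large blue cover in its caddy. In the top crop its corners are at (55,95), (300,38), (362,275) and (113,338), and the tab's top is at (139,300). In the side crop the tab is at (660,185). Next I triangulate these points from both views.

```bash
cat > t.py <<'E'
from h import *
T,S=[pickle.load(open(n+'.pkl','rb')) for n in('top0','side0')]
def ray(s,p,box,k): 
    u,v=box[0]+(p[0]+.5)/k-.5,box[1]+(p[1]+.5)/k-.5
    d=s['R'].T@np.linalg.inv(s['mtx'])@[u,v,1]; return -s['R'].T@s['t'],d/np.linalg.norm(d)
def tri(a,b):
    A=sum(np.eye(3)-np.outer(d,d) for _,d in(a,b)); y=sum((np.eye(3)-np.outer(d,d))@c for c,d in(a,b)); x=np.linalg.solve(A,y)
    return x.round(4), round(np.linalg.norm(np.cross(x-a[0],a[1]))*2000,1)
def pl(r,z): return (r[0]+r[1]*(z-r[0][2])/r[1][2]).round(4)
t=lambda p:ray(T,p,(320,160),400/75)
s=lambda p:ray(S,p,(275,160),400/65)
C={'TL':((55,95),(47,170)),'TR':((300,38),(140,38)),'BR':((362,275),(355,95)),'BL':((113,338),(265,228))}
X={}
for k,(a,b) in C.items():
    X[k]=tri(t(a),s(b))[0]; print(k,tri(t(a),s(b)),pl(t(a),.05),pl(s(b),.05))
c=sum(X.values())/4; d=X['BL']-X['TR']; e=X['BR']-X['TL']; print('centre',c,'diag',np.linalg.norm(d[:2]),np.linalg.norm(e[:2]),np.degrees([np.arctan2(d[1],d[0]),np.arctan2(e[1],e[0])]))
print('tab tri',tri(t((139,300)),s((262,167))), 'plane.078',pl(t((139,300)),.078),pl(s((262,167)),.078))
st=r.get_state(); from scipy.spatial.transform import Rotation as R; print(R.from_quat(st['eef_rot']).as_matrix().round(3))
E
python3 t.py
```

```text
TL (array([ 0.6298, -0.1168,  0.0407]), np.float64(1.6)) [ 0.6284 -0.1155  0.05  ] [ 0.6216 -0.108   0.05  ]
TR (array([ 0.6636, -0.253 ,  0.0416]), np.float64(0.3)) [ 0.6613 -0.2514  0.05  ] [ 0.6567 -0.2434  0.05  ]
BR (array([ 0.5289, -0.2842,  0.0402]), np.float64(2.5)) [ 0.5285 -0.2816  0.05  ] [ 0.5211 -0.2734  0.05  ]
BL (array([ 0.4949, -0.1454,  0.0458]), np.float64(3.1)) [ 0.493  -0.1457  0.05  ] [ 0.4936 -0.1405  0.05  ]
centre [ 0.5793   -0.19985   0.042075] diag 0.20009360309615096 0.19545733549805697 [ 147.46951124 -121.07938355]
tab tri (array([ 0.5097, -0.1575,  0.0746]), np.float64(1.7)) plane.078 [ 0.51   -0.1567  0.078 ] [ 0.5066 -0.1543  0.078 ]
[[ 0.974  0.225 -0.   ]
 [ 0.225 -0.974  0.002]
 [-0.    -0.002 -1.   ]]
```

servo_tool(
  translation=[
    [0.046, -0.036, 0],
    [0.046, -0.036, 0],
    [0.046, -0.036, 0],
    [0.046, -0.036, 0],
    [0.046, -0.036, 0],
    [0.046, -0.036, 0],
    [0.046, -0.036, 0],
    [0.046, -0.036, 0],
    [0.046, -0.036, 0],
    [0.046, -0.036, 0],
  ],
  turn=[
    [0, 0, 0],
    [0, 0, 0],
    [0, 0, 0],
    [0, 0, 0],
    [0, 0, 0],
    [0, 0, 0],
    [0, 0, 0],
    [0, 0, 0],
    [0, 0, 0],
    [0, 0, 0],
  ],
)

```text
clock: 1.35
tool_pos: [0.5086, -0.1532, 0.2034]
eef_rot: [0.994, 0.113, -0.0, 0.0]
contact_force: [0.3, -0.8, 0.3]
opening: 1.001
finger_force: 0.0
```

servo_tool(
  translation=[
    [0, 0, 0],
    [0, 0, 0],
    [0, 0, 0],
    [0, 0, 0],
    [0, 0, 0],
    [0, 0, 0],
  ],
  turn=[
    [0, 0, -0.155],
    [0, 0, -0.155],
    [0, 0, -0.155],
    [0, 0, -0.155],
    [0, 0, -0.155],
    [0, 0, 0],
  ],
)

```text
clock: 2.1
tool_pos: [0.5075, -0.1548, 0.2033]
eef_rot: [0.878, 0.479, -0.0, -0.0]
contact_force: [0.8, -0.1, -0.8]
opening: 0.999
finger_force: 0.0
```

servo_tool(
  translation=[
    [0, 0, 0.035],
    [0, 0, 0.035],
    [0, 0, 0.035],
    [0, 0, 0],
  ],
  turn=[
    [0, 0, 0],
    [0, 0, 0],
    [0, 0, 0],
    [0, 0, 0],
  ],
  grip=0.5,
)

```text
clock: 2.6
tool_pos: [0.5058, -0.1544, 0.0967]
eef_rot: [0.878, 0.479, -0.002, -0.002]
contact_force: [-0.7, 0.3, 0.2]
opening: 0.571
finger_force: 0.0
```

```bash
python3 -c "
from h import *
st=r.get_state();print(st['q'].round(2),st['tool_pos'],st['opening'])
s=snap('side','side1');i=s['img'][130:220,270:370,::-1]
T=snap('top','top1');j=T['img'][160:250,310:410,::-1]
# predicted TCP pixel
p=st['tool_pos']
for q,b in((s,(270,130)),(T,(310,160))):
    c=q['mtx']@(q['R']@p+q['t']);print(((c[:2]/c[2])-b)*4)
cv2.imwrite('pics/c1.png',np.hstack([cv2.resize(k,(400,360),interpolation=cv2.INTER_CUBIC) for k in(i,j)]))"
```

```text
[ 0.38  0.74 -0.28  1.94  0.38  0.52 -0.74] [ 0.50583924 -0.1544284   0.09672742] 0.571060796498901
[190.3422972  209.63050938]
[142.72437787 225.37418468]
```

View pics/c1.png

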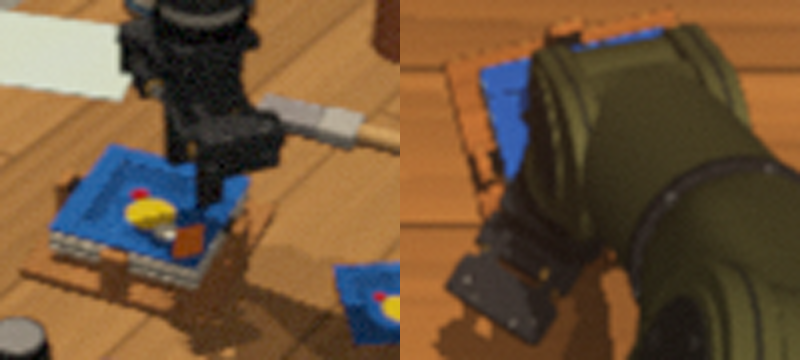

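```bash
python3 -c "
from h import *
s=pickle.load(open('side1.pkl','rb'))
p=np.array([0.5058,-0.1544,0.0967]);d=np.array([-.843,.538,0]);l=np.array([.538,.843,0])
def f(x):
    c=s['mtx']@(s['R']@x+s['t']);return ((c[:2]/c[2]-(270,130))*4).round(1)
for k in(-.027,0,.027):print('fing',k,f(p+k*d),f(p+k*d+.009*l),f(p+k*d-.009*l))
for t in((.510,-.1567),(.5066,-.1543)):
  print('tab top',[f(np.array([*t,.078])+a*l) for a in(-.013,0,.013)])
i=s['img'][165:205,300:345,::-1];cv2.imwrite('pics/c2.png',cv2.resize(i,(675,600),interpolation=cv2.INTER_CUBIC))"
```

```text
fing -0.027 [178.  191.5] [168.2 193.7] [187.8 189.2]
fing 0 [190.4 209.7] [180.4 212. ] [200.3 207.4]
fing 0.027 [203.1 228.5] [193.  230.8] [213.1 226.1]
tab top [array([201. , 220.7]), array([186.9, 224. ]), array([172.7, 227.3])]
tab top [array([202.8, 223.6]), array([188.6, 226.9]), array([174.4, 230.2])]
```

View pics/c2.png

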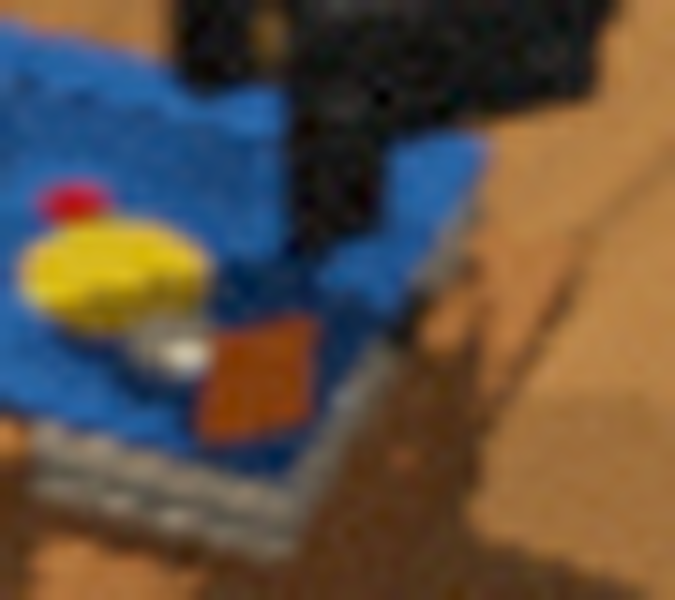

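```bash
python3 -c "
from h import *
s=pickle.load(open('side1.pkl','rb'))
d=np.array([-.843,.538,0]);l=np.array([.538,.843,0]);p=np.array([0.5058,-0.1544,0.0967])
for n,P in (('finger',[(321,175),(321,177),(321,179),(323,179),(321,180),(322,180)]),('blob',[(313,168),(316,168)]),('tab',[(314,188),(316,188),(317,190),(318,189),(317,193)]),('rim',[(328,176),(305,191),(310,193)])):
  for u,v in P:
    x=w(s,u,v);print(n,(u,v),x.round(4),'along',((x-p)@d).round(4),'lat',((x-p)@l).round(4))
"
```

```text
finger (321, 175) [ 0.4483 -0.0819  0.1967] along 0.0875 lat 0.0302
finger (321, 177) [ 0.4759 -0.1263  0.1499] along 0.0404 lat 0.0076
finger (321, 179) [ 0.4773 -0.1293  0.1394] along 0.0375 lat 0.0058
finger (323, 179) [ 0.4732 -0.1348  0.138 ] along 0.038 lat -0.001
finger (321, 180) [ 0.4792 -0.1327  0.1324] along 0.0341 lat 0.004
finger (322, 180) [ 0.4763 -0.1341  0.1329] along 0.0358 lat 0.0013
blob (313, 168) [ 0.5325 -0.1631  0.1395] along -0.0272 lat 0.007
blob (316, 168) [ 0.4761 -0.095   0.203 ] along 0.057 lat 0.034
tab (314, 188) [ 0.5147 -0.1477  0.0727] along -0.0039 lat 0.0105
tab (316, 188) [ 0.508  -0.1498  0.0746] along 0.0006 lat 0.0051
tab (317, 190) [ 0.5077 -0.1561  0.0621] along -0.0025 lat -0.0004
tab (318, 189) [ 0.5072 -0.1613  0.0633] along -0.0049 lat -0.0051
tab (317, 193) [ 0.5093 -0.1596  0.0458] along -0.0057 lat -0.0025
rim (328, 176) [ 0.5324 -0.2628  0.0468] along -0.0807 lat -0.0771
rim (305, 191) [ 0.5469 -0.1409  0.0483] along -0.0274 lat 0.0335
rim (310, 193) [ 0.5247 -0.1394  0.0513] along -0.0078 lat 0.0229
```

```bash
python3 -c "
from h import *
o=pickle.load(open('side1.pkl','rb'))
s=snap('side','side2');st=r.get_state();print(st['tool_pos'],st['opening'],st['clock'])
d=np.array([-.843,.538,0]);l=np.array([.538,.843,0]);p=np.array([0.5058,-0.1544,0.0967])
print('imgdiff',np.abs(s['img'].astype(int)-o['img'])[165:205,300:345].max(2).mean())
for q in(o,s):
  for v in range(178,192):
    x=w(q,320,v);print(v,q['img'][v,320],x.round(4),'along',((x-p)@d).round(4),'lat',((x-p)@l).round(4))
i=s['img'][165:205,300:345,::-1];cv2.imwrite('pics/c3.png',cv2.resize(i,(675,600),interpolation=cv2.INTER_CUBIC))"
```

```text
[ 0.50877382 -0.15488533  0.09977431] 0.49828453151765406 2.75
imgdiff 8.582777777777778
178 [12  5 16] [ 0.4762 -0.1212  0.1489] along 0.0428 lat 0.0121
179 [32 27 26] [ 0.4778 -0.124   0.1424] along 0.04 lat 0.0105
180 [21 17 20] [ 0.475  -0.1201  0.1421] along 0.0444 lat 0.0124
181 [21 23 31] [ 0.4803 -0.1287  0.1303] along 0.0354 lat 0.008
182 [16 36 60] [ 0.5376 -0.2194  0.0436] along -0.0618 lat -0.0377
183 [11 36 72] [ 0.531  -0.2095  0.0483] along -0.0509 lat -0.0328
184 [14 33 68] [ 0.5286 -0.206   0.0471] along -0.047 lat -0.0312
185 [32 38 70] [ 0.5273 -0.2043  0.0444] along -0.0449 lat -0.0305
186 [96 52 46] [ 0.5194 -0.1923  0.0511] along -0.0319 lat -0.0246
187 [107  56  35] [ 0.5198 -0.1932  0.0459] along -0.0327 lat -0.0252
188 [102  54  46] [ 0.5172 -0.1896  0.0449] along -0.0286 lat -0.0235
189 [105  58  48] [ 0.5129 -0.1831  0.0467] along -0.0214 lat -0.0204
190 [102  58  51] [ 0.5112 -0.1808  0.0445] along -0.0187 lat -0.0193
191 [101  55  49] [ 0.5086 -0.177   0.0437] along -0.0145 lat -0.0176
178 [21 20 19] [ 0.4799 -0.1271  0.1436] along 0.0365 lat 0.0091
179 [
[... 175 characters left out ...]
g -0.0746 lat -0.0435
182 [10 40 72] [ 0.5382 -0.2204  0.0427] along -0.0628 lat -0.0382
183 [21 44 75] [ 0.5319 -0.2109  0.047 ] along -0.0524 lat -0.0336
184 [14 41 74] [ 0.5282 -0.2054  0.0477] along -0.0463 lat -0.0309
185 [33 40 73] [ 0.5248 -0.2004  0.048 ] along -0.0407 lat -0.0285
186 [100  57  53] [ 0.5207 -0.1943  0.0492] along -0.0341 lat -0.0256
187 [102  52  30] [ 0.5183 -0.1909  0.0481] along -0.0302 lat -0.024
188 [101  54  39] [ 0.5155 -0.1869  0.0475] along -0.0257 lat -0.0221
189 [99 54 45] [ 0.5124 -0.1823  0.0474] along -0.0206 lat -0.02
190 [94 49 38] [ 0.5076 -0.1751  0.0499] along -0.0127 lat -0.0165
191 [100  54  45] [ 0.5043 -0.1702  0.0502] along -0.0072 lat -0.0141
```

View pics/c3.png

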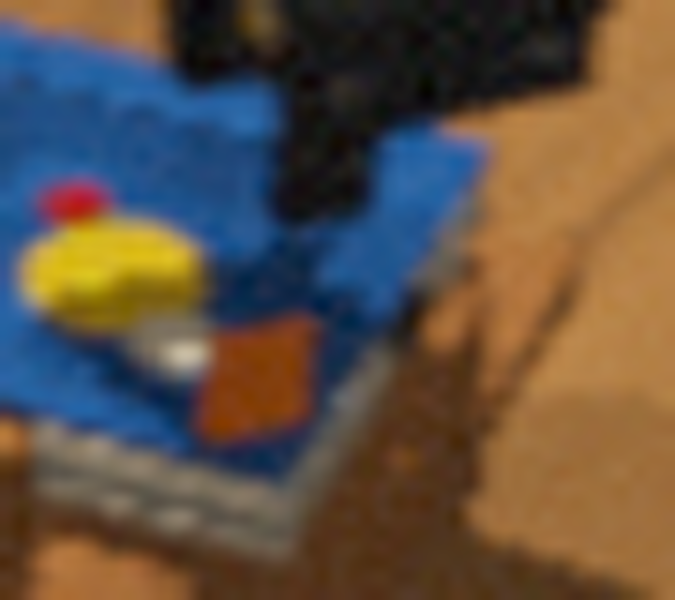

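servo_tool(
  translation=[
    [0, 0.001, 0.015],
    [0, 0.001, 0.015],
    [0, 0, 0.015],
    [0, 0, 0],
    [0, 0, 0],
  ],
  turn=[
    [0, 0, 0],
    [0, 0, 0],
    [0, 0, 0],
    [0, 0, 0],
    [0, 0, 0],
  ],
)

```text
clock: 3.38
tool_pos: [0.5095, -0.1558, 0.0535]
eef_rot: [0.877, 0.48, -0.0, -0.0]
contact_force: [1.0, -0.1, 0.3]
opening: 0.496
finger_force: 0.0
```

```bash
python3 -c "
from h import *
s=snap('side','side3');st=r.get_state();print(st['tool_pos'],st['opening'],st['contact_force'])
p=st['tool_pos'];d=np.array([-.843,.538,0])
for k in(-.022,-.039,.022,.039):
  c=s['mtx']@(s['R']@(p+k*d)+s['t']);print(k,((c[:2]/c[2])-(300,165))*15)
i=s['img'][165:205,300:345,::-1];cv2.imwrite('pics/c4.png',cv2.resize(i,(675,600),interpolation=cv2.INTER_CUBIC))"
```

```text
[ 0.50976151 -0.1558299   0.05380522] 0.5003231979429472 [-0.69637942  0.10909333  0.3144023 ]
-0.022 [208.59193473 344.0161893 ]
-0.039 [180.73081245 301.45915806]
0.022 [283.01393636 457.69357159]
0.039 [312.6976394  503.03454044]
```

View pics/c4.png

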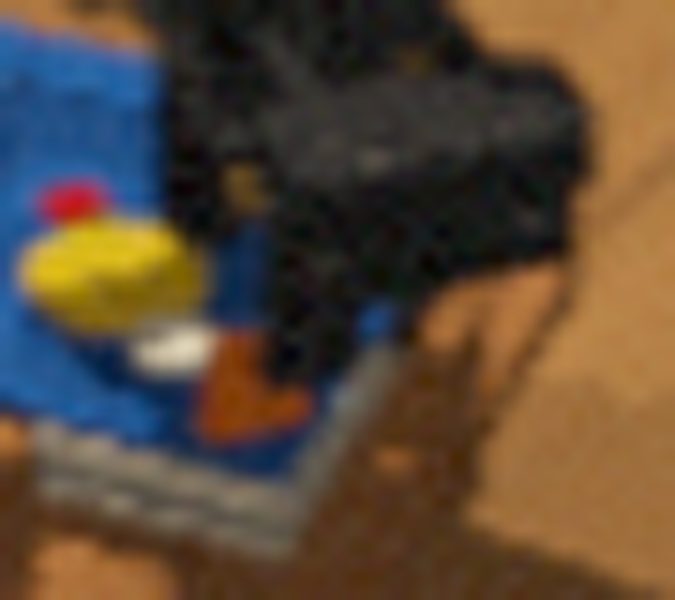

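The near fingertip shows at (310,385) in the crop, higher than the TCP projection at about (300,480). Laterally it lines up with the tab. I'll test with a gentle closing.

servo_tool(
  translation=[
    [0, 0, 0],
    [0, 0, 0],
    [0, 0, 0],
    [0, 0, 0],
    [0, 0, 0],
    [0, 0, 0],
  ],
  turn=[
    [0, 0, 0],
    [0, 0, 0],
    [0, 0, 0],
    [0, 0, 0],
    [0, 0, 0],
    [0, 0, 0],
  ],
  grip=0,
  grip_force=8,
)

```text
clock: 4.18
tool_pos: [0.5095, -0.1559, 0.0536]
eef_rot: [0.877, 0.48, -0.0, 0.0]
contact_force: [-0.2, 0.0, -0.4]
opening: 0.006
finger_force: 0.0
```

```bash
python3 -c "
from h import *
s=snap('side','side4');st=r.get_state();print(st['tool_pos'],st['opening'],st['contact_force'],st['moment'],st['finger_force'])
i=s['img'][165:205,300:345,::-1];cv2.imwrite('pics/c5.png',cv2.resize(i,(675,600),interpolation=cv2.INTER_CUBIC))"
```

```text
[ 0.50947327 -0.15586782  0.05359876] 0.008713320129623416 [ 0.6457938   0.37871396 -0.64659691] [-0.00431178 -0.08617674  0.01622135] 0.0
```

View pics/c5.png

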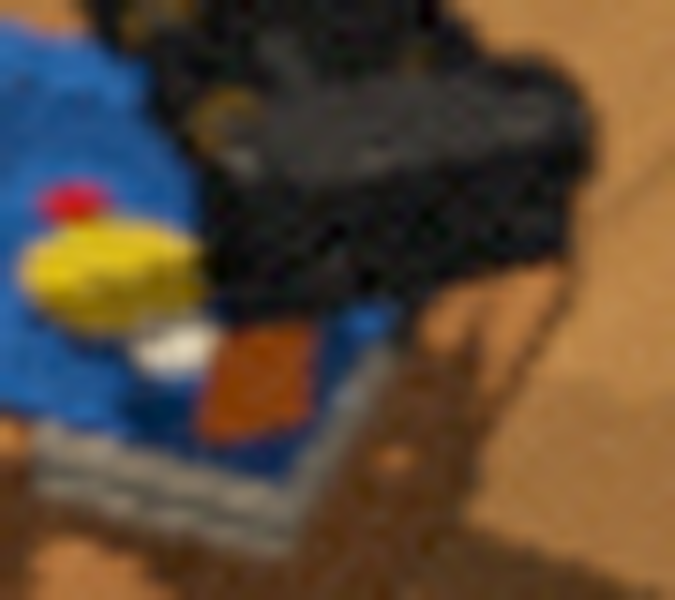

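The fingers shut fully above the tab, whose top edge is still visible at (205–318, 320–340), so the real fingertips sit higher than the reported TCP. I'll measure the real tip by depth.

```bash
python3 -c "
from h import *
d=np.array([-.843,.538,0]);l=np.array([.538,.843,0])
for n,p in(('side3',[.5097,-.1558,.0538]),('side4',[.5095,-.1559,.0536])):
  s=pickle.load(open(n+'.pkl','rb'));p=np.array(p)
  dark=s['img'].max(2)<60
  print(n)
  for v in range(176,192):
    print(v,[(u,*[int(round(1000*k)) for k in((x-p)@d,(x-p)@l,x[2])]) if dark[v,u] else '-' for u in range(312,325,2) for x in [w(s,u,v)]])
"
```

```text
side3
176 [(312, 39, 36, 158), (314, 50, 34, 165), '-', (318, 87, 37, 192), (320, 88, 31, 191), (322, 91, 25, 191), '-']
177 [(312, 42, 37, 156), (314, 54, 35, 164), '-', (318, 89, 38, 190), (320, 93, 33, 191), (322, 97, 28, 193), (324, 96, 21, 190)]
178 [(312, -20, 10, 101), (314, 55, 36, 161), '-', (318, 90, 38, 186), (320, 93, 33, 187), (322, 90, 25, 183), (324, 96, 21, 186)]
179 [(312, -22, 9, 95), (314, 51, 34, 154), (316, -20, -5, 93), (318, 94, 40, 186), (320, 96, 34, 186), (322, 91, 25, 180), (324, 92, 19, 179)]
180 [(312, -23, 8, 90), (314, -19, 2, 91), '-', (318, 89, 37, 178), (320, 89, 31, 176), (322, 95, 26, 179), (324, 92, 18, 175)]
181 ['-', (314, -84, -27, 33), '-', (318, 89, 37, 174), (320, 92, 32, 175), (322, 87, 22, 168), (324, 87, 16, 167)]
182 ['-', '-', '-', (318, 84, 35, 166), (320, 85, 28, 165), (322, 85, 21, 163), (324, 85, 15, 161)]
183 ['-', '-', '-', (318, 88, 36, 166), (320, 86, 29, 162), (322, 86, 22, 160), (324, 89, 16, 161)]
184 ['-', '-', '-', (318, 85, 35, 159), (320, 88, 29, 159), (322, 87, 22, 157), (324, 87, 15, 155)]
185 ['-', '-', '-', (318, 86, 
[... 1342 characters left out ...]
9, 166), (322, 83, 21, 162), (324, 87, 16, 163)]
183 ['-', (314, 2, 11, 96), (316, 14, 10, 104), (318, 88, 36, 165), (320, 86, 29, 162), (322, 85, 22, 159), (324, 86, 15, 159)]
184 ['-', (314, 7, 14, 96), (316, 16, 10, 102), (318, 85, 35, 159), (320, 83, 27, 155), (322, 85, 21, 156), (324, 85, 14, 153)]
185 ['-', (314, 1, 11, 87), (316, 15, 10, 97), (318, 86, 35, 156), (320, 88, 29, 156), (322, 87, 22, 153), '-']
186 ['-', '-', (316, 12, 8, 90), (318, 86, 35, 152), (320, -32, -27, 48), '-', '-']
187 ['-', '-', '-', '-', '-', '-', '-']
188 ['-', '-', '-', '-', '-', '-', '-']
189 ['-', '-', '-', '-', '-', '-', '-']
190 ['-', '-', '-', '-', '-', '-', '-']
191 ['-', '-', '-', '-', '-', '-', '-']
```

Depth shows the real fingertips at z≈0.090 and the gripper body at 0.153 instead of 0.118. The true height is therefore about 35 mm above the reported one, while the horizontal position agrees. I'll reopen and descend with that correction.

servo_tool(
  translation=[
    [0, 0, 0],
    [0, 0, 0],
    [0, 0, 0],
    [0, 0, 0],
    [0, 0, 0.01],
    [0, 0, 0.01],
    [0, 0, 0.007],
    [0, 0, 0],
    [0, 0, 0],
  ],
  turn=[
    [0, 0, 0],
    [0, 0, 0],
    [0, 0, 0],
    [0, 0, 0],
    [0, 0, 0],
    [0, 0, 0],
    [0, 0, 0],
    [0, 0, 0],
    [0, 0, 0],
  ],
  grip=0.45,
)

```text
clock: 5.35
tool_pos: [0.5096, -0.1559, 0.0266]
eef_rot: [0.877, 0.48, 0.0, 0.0]
contact_force: [-0.6, 0.3, -0.2]
opening: 0.452
finger_force: 0.0
```

```bash
python3 -c "
from h import *
s=snap('side','side5');st=r.get_state();p=st['tool_pos'];print(p,st['opening'],st['contact_force'])
d=np.array([-.843,.538,0]);l=np.array([.538,.843,0])
dark=s['img'].max(2)<60
for v in range(186,202):
    print(v,[(u,*[int(round(1000*k)) for k in((x-p)@d,(x-p)@l,x[2])]) if dark[v,u] else '-' for u in range(310,326,2) for x in [w(s,u,v)]])
i=s['img'][165:205,300:345,::-1];cv2.imwrite('pics/c6.png',cv2.resize(i,(675,600),interpolation=cv2.INTER_CUBIC))"
```

```text
[ 0.50969271 -0.15589038  0.02675349] 0.4483120974475879 [0.69831237 0.92962728 0.59795144]
186 ['-', (312, -21, 8, 65), (314, -17, 2, 66), (316, 17, 10, 94), (318, 89, 36, 155), (320, 95, 32, 158), (322, 90, 23, 151), (324, 91, 17, 150)]
187 ['-', '-', '-', '-', (318, 89, 36, 151), (320, 93, 31, 152), (322, 93, 24, 151), (324, 93, 17, 148)]
188 ['-', '-', '-', '-', (318, 95, 39, 152), (320, 93, 31, 148), (322, 88, 22, 142), (324, 84, 13, 137)]
189 ['-', '-', '-', '-', (318, 83, 33, 137), (320, 88, 28, 140), (322, 88, 21, 137), (324, 87, 14, 135)]
190 ['-', '-', '-', '-', (318, 84, 33, 134), (320, 84, 26, 132), (322, 86, 20, 132), (324, 86, 13, 129)]
191 ['-', '-', '-', '-', (318, 86, 34, 131), (320, 86, 27, 129), (322, 86, 20, 128), (324, 87, 14, 127)]
192 ['-', '-', '-', '-', (318, 88, 35, 129), (320, 84, 26, 124), (322, 32, -6, 75), '-']
193 ['-', '-', '-', '-', (318, 36, 10, 79), (320, 33, 2, 74), (322, 35, -5, 73), '-']
194 ['-', '-', '-', (316, 25, 12, 66), (318, 37, 11, 75), (320, 36, 3, 72), (322, 33, -6, 67), '-']
195 ['-', '-', '-', (316, 31, 15, 67), (318, 34, 9, 68), (320, 38, 3, 69), (322, 36, -5, 65), '-']
196 ['-', '-', '-', '-', (318, 34, 9, 63), '-', '-', '-']
197 ['-', '-', '-', '-', '-', '-', '-', '-']
198 ['-', '-', '-', '-', '-', '-', '-', '-']
199 ['-', '-', '-', '-', '-', '-', '-', '-']
200 ['-', '-', '-', '-', '-', '-', '-', '-']
201 ['-', '-', '-', '-', '-', '-', '-', '-']
```

View pics/c6.png

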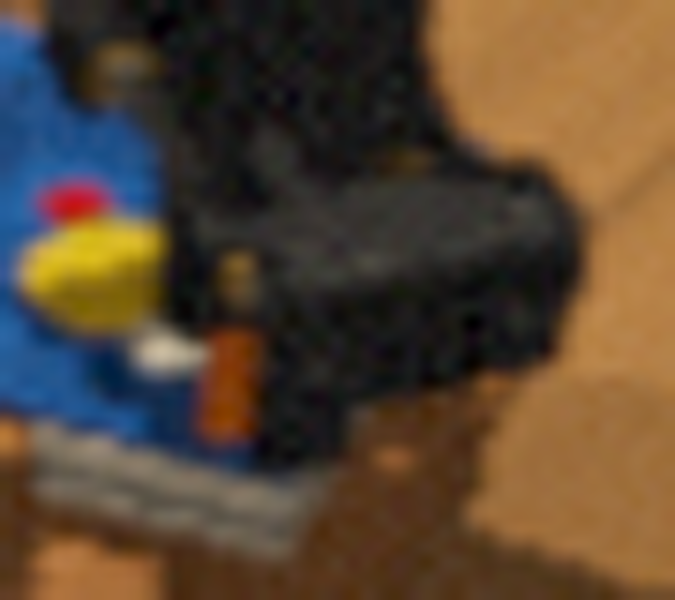

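The fingers straddle the orange tab (205–260, 330–440), with the tip at z≈0.062 and about 7 mm to go. I'll descend and grip.

servo_tool(
  translation=[
    [0, 0, 0.004],
    [0, 0, 0.004],
    [0, 0, 0],
    [0, 0, 0],
  ],
  turn=[
    [0, 0, 0],
    [0, 0, 0],
    [0, 0, 0],
    [0, 0, 0],
  ],
)

```text
clock: 5.9
tool_pos: [0.5095, -0.1559, 0.0186]
eef_rot: [0.877, 0.48, -0.0, 0.0]
contact_force: [-0.2, -0.1, 0.5]
opening: 0.454
finger_force: 0.0
```

servo_tool(
  translation=[
    [0, 0, 0],
    [0, 0, 0],
    [0, 0, 0],
    [0, 0, 0],
    [0, 0, 0],
    [0, 0, 0],
  ],
  turn=[
    [0, 0, 0],
    [0, 0, 0],
    [0, 0, 0],
    [0, 0, 0],
    [0, 0, 0],
    [0, 0, 0],
  ],
  grip=0,
  grip_force=12,
)

```text
clock: 6.65
tool_pos: [0.5112, -0.1567, 0.0188]
eef_rot: [0.877, 0.48, 0.001, 0.001]
contact_force: [4.4, -2.6, -3.4]
opening: 0.066
finger_force: 12.0
```

servo_tool(
  translation=[
    [0, 0, 0],
    [0, 0, 0],
  ],
  turn=[
    [0, 0, 0],
    [0, 0, 0],
  ],
  grip_force=30,
)

```text
clock: 6.9
tool_pos: [0.5112, -0.1566, 0.0188]
eef_rot: [0.877, 0.48, 0.001, 0.001]
contact_force: [3.7, -3.7, -2.5]
opening: 0.071
finger_force: 30.0
```

servo_tool(
  translation=[
    [0, 0.002, 0],
    [0, 0, -0.005],
    [0, 0, -0.005],
    [0, 0, -0.005],
    [0, 0, 0],
    [0, 0, 0],
  ],
  turn=[
    [0, 0, 0],
    [0.03, 0, 0],
    [0.03, 0, 0],
    [0.03, 0, 0],
    [0, 0, 0],
    [0, 0, 0],
  ],
)

```text
clock: 7.65
tool_pos: [0.5091, -0.1554, 0.0333]
eef_rot: [0.876, 0.48, -0.023, -0.041]
contact_force: [-4.1, 4.4, 2.0]
opening: 0.071
finger_force: 30.0
```

```bash
cat > c.py <<'E'
from h import *
import sys
s=snap('side',sys.argv[1]);st=r.get_state();F=st['contact_force'];d=np.array([-.843,.538,0]);l=np.array([.538,.843,0])
print(st['tool_pos'].round(4),'F d,l,z',(F@d).round(1),(F@l).round(1),F[2].round(1),st['moment'].round(2),st['opening'],st['finger_force'])
o=pickle.load(open('side0.pkl','rb'))
# blue rim heights by corner
from m2 import cloud
P=cloud(s);hsv=cv2.cvtColor(s['img'],cv2.COLOR_RGB2HSV);b=(hsv[...,0]>100)&(hsv[...,0]<130)&(hsv[...,1]>130)
c=np.array([.576,-.196])
q=P-np.r_[c,0];a=q@d;e=q@l
for lo,hi in((-.095,-.07),(-.07,-.05),(-.02,.0),(0,.02),(.05,.07)):
    k=b&(a>lo)&(a<hi)&(np.abs(e)<.095)&(np.abs(np.abs(a)+np.abs(e)-.08)<.014); print((lo,hi),k.sum(),np.median(P[k][:,2]).round(4) if k.any() else '')
E
python3 - <<'E'
t=open('m.py').read();i=t.index('def cloud');j=t.index('for n,box');open('m2.py','w').write('import numpy as np\n'+t[i:j])
E
python3 c.py side6
```

```text
[ 0.5091 -0.1555  0.0333] F d,l,z 5.3 1.4 1.6 [0.69 0.51 0.16] 0.06794967178153001 29.990774058387615
(-0.095, -0.07) 16 0.0488
(-0.07, -0.05) 31 0.0498
(-0.02, 0.0) 26 0.0543
(0, 0.02) 25 0.0573
(0.05, 0.07) 28 0.061
```

servo_tool(
  translation=[
    [0, -0.003, 0],
    [0, -0.0008, -0.005],
    [0, -0.0008, -0.005],
    [0, -0.0008, -0.005],
    [0, -0.0008, -0.005],
    [0, 0, 0],
  ],
  turn=[
    [0, 0, 0],
    [0.03, 0, 0],
    [0.03, 0, 0],
    [0.03, 0, 0],
    [0.03, 0, 0],
    [0, 0, 0],
  ],
)

```text
clock: 8.45
tool_pos: [0.5098, -0.1564, 0.0541]
eef_rot: [0.873, 0.477, -0.05, -0.091]
contact_force: [1.3, 0.1, -0.9]
opening: 0.065
finger_force: 30.0
```

```bash
python3 c.py side7
```

```text
[ 0.5094 -0.1562  0.054 ] F d,l,z -0.2 0.6 -0.6 [-0.32 -0.46  0.03] 0.06712230933909055 29.988466141512617
(-0.095, -0.07) 18 0.0514
(-0.07, -0.05) 40 0.0522
(-0.02, 0.0) 22 0.0659
(0, 0.02) 24 0.0691
(0.05, 0.07) 30 0.0795
```

servo_tool(
  translation=[
    [0, -0.002, -0.01],
    [0, -0.004, -0.02],
    [0, -0.004, -0.02],
    [0, -0.006, -0.03],
    [0, -0.006, -0.03],
    [0, -0.006, -0.03],
    [0, 0, 0],
    [0, 0, 0],
  ],
  turn=[
    [0, 0, 0],
    [0, 0, 0],
    [0, 0, 0],
    [0, 0, 0],
    [0, 0, 0],
    [0, 0, 0],
    [0, 0, 0],
    [0, 0, 0],
  ],
)

```text
clock: 9.5
tool_pos: [0.5092, -0.1562, 0.1962]
eef_rot: [0.872, 0.478, -0.051, -0.092]
contact_force: [-0.1, -1.1, -0.9]
opening: 0.062
finger_force: 30.0
```

servo_tool(
  translation=[
    [0, 0, 0],
    [0, 0, 0],
    [0, 0, 0],
    [0, 0, 0],
    [0, 0, 0],
    [0, 0, 0],
  ],
  turn=[
    [-0.05, 0, 0],
    [-0.05, 0, 0],
    [-0.05, 0, 0],
    [-0.05, 0, 0],
    [0, 0, 0],
    [0, 0, 0],
  ],
)

```text
clock: 10.25
tool_pos: [0.5099, -0.1564, 0.1962]
eef_rot: [0.877, 0.48, -0.003, -0.005]
contact_force: [0.3, 0.7, -0.6]
opening: 0.064
finger_force: 30.0
```

```bash
python3 -c "
from h import *
from m2 import cloud
s=snap('side','side8');print(r.get_state()['q'].round(2))
P=cloud(s);hsv=cv2.cvtColor(s['img'],cv2.COLOR_RGB2HSV);b=(hsv[...,0]>100)&(hsv[...,0]<130)&(hsv[...,1]>130)&(P[...,2]>.12)&(P[...,1]<-.05)&(P[...,0]>.45)
q=P[b];print(b.sum(),q.mean(0));q=q[q[:,2]>np.median(q[:,2])-.006]
for _ in range(3):
  A=np.c_[q[:,:2],np.ones(len(q))];k=np.linalg.lstsq(A,q[:,2],rcond=None)[0];e=q[:,2]-A@k;q=q[np.abs(e)<.006]
print('plane',k,len(q),q.mean(0),q.min(0),q.max(0))
"
```

```text
[ 0.46  0.6  -0.4   1.83  0.31  0.78 -0.67]
421 [ 0.59639369 -0.17665443  0.22695226]
plane [-0.01208477  0.03396384  0.23569872] 112 [ 0.62096035 -0.17156227  0.22236765] [ 0.59589942 -0.25151022  0.21667142] [ 0.63754581 -0.1174693   0.22872905]
```

servo_tool(
  translation=[
    [0.012, -0.008, 0],
    [0.025, -0.016, 0],
    [0.036, -0.024, 0],
    [0.036, -0.024, 0],
    [0.036, -0.024, 0],
    [0.036, -0.024, 0],
    [0.036, -0.024, 0],
    [0.036, -0.024, 0],
    [0.036, -0.024, 0],
  ],
  turn=[
    [0, 0, 0],
    [0, 0, 0],
    [0, 0, 0],
    [0, 0, 0],
    [0, 0, 0],
    [0, 0, 0],
    [0, 0, 0],
    [0, 0, 0],
    [0, 0, 0],
  ],
)

```text
clock: 11.42
tool_pos: [0.5035, 0.1932, 0.1987]
eef_rot: [0.877, 0.481, -0.002, -0.005]
contact_force: [-0.8, 0.1, -0.6]
opening: 0.068
finger_force: 30.0
```

servo_tool(
  translation=[
    [0.022, -0.014, 0],
    [0.012, -0.007, 0],
    [0, 0, 0],
    [0, 0, 0],
    [0, 0, 0],
    [0, 0, 0],
  ],
  turn=[
    [0, 0, 0],
    [0, 0, 0],
    [0, 0, 0],
    [0, 0, 0],
    [0, 0, 0],
    [0, 0, 0],
  ],
)

```text
clock: 12.18
tool_pos: [0.505, 0.2296, 0.199]
eef_rot: [0.877, 0.48, -0.002, -0.004]
contact_force: [-0.7, -0.2, -1.0]
opening: 0.068
finger_force: 30.0
```

```bash
python3 -c "
from h import *
from m2 import cloud
print(r.get_state()['q'].round(2))
for n in('side','top'):
  s=snap(n,n+'9');P=cloud(s);hsv=cv2.cvtColor(s['img'],cv2.COLOR_RGB2HSV);b=(hsv[...,0]>100)&(hsv[...,0]<130)&(hsv[...,1]>130)&(P[...,2]>.15)&(P[...,1]>0)&(P[...,0]>.35)&(P[...,0]<.75)&(P[...,1]<.4)&(P[...,2]<.3)
  q=P[b];print(n,b.sum(),np.median(q,0))
  q=q[q[:,2]>np.median(q[:,2])-.006]
  for _ in range(3):
    A=np.c_[q[:,:2],np.ones(len(q))];k=np.linalg.lstsq(A,q[:,2],rcond=None)[0];e=q[:,2]-A@k;q=q[np.abs(e)<.005]
  R=cv2.minAreaRect(q[:,:2].astype(np.float32));print(k.round(3),R,np.median(q[:,2]))
a,b=[cv2.resize(cv2.imread(f'pics/{n}9.png'),(400,300)) for n in('side','top')];cv2.imwrite('pics/fin.png',np.hstack([a,b]))
"
```

```text
[-0.29  0.62 -0.36  1.77  0.27  0.8  -1.35]
side 632 [0.59176573 0.22049729 0.22677841]
[-0.015  0.008  0.234] ((0.5709702372550964, 0.18893638253211975), (0.13981422781944275, 0.14244286715984344), 12.139111518859863) 0.22728572540437036
top 1274 [0.59024107 0.15074    0.22735291]
[-0.006  0.004  0.232] ((0.5712120532989502, 0.18552903831005096), (0.1382414996623993, 0.13745364546775818), 12.407659530639648) 0.2287269889702428
```

View pics/fin.png

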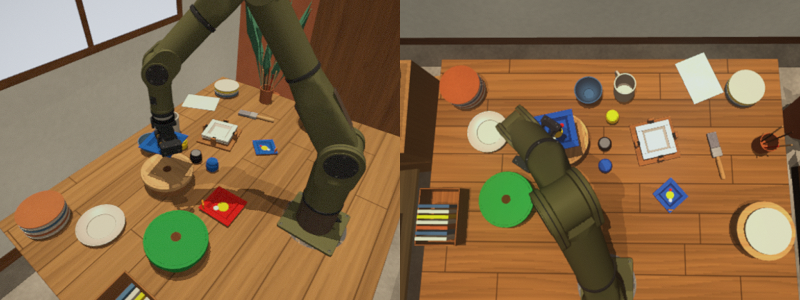

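The tray is over the pale wheel: in the side view it is at (165,145), and in the top view at (560,135). Its measured centre is (0.571, 0.187) against the wheel's (0.571, 0.187). It is level, about 13 cm above the board, and the stack is in place.

```bash
python3 -c "
from h import *
print(r.finish_job())"
```

```text
the job is handed in; nothing more can be done
None
```

The job is handed in: I peeled the cover tray off tab corner first, and it is held by its tab, level and still, centred about 13 cm above the pale wheel; the verdict was not shown to me.

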